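# Hold the loupe in focus over the blue sample

## Task

Pick the hand loupe off its rest, gripping the handle gently (no more than 20 N, it is thin-walled), and carry it level to the copper disc in the blue holder. Hold the lens level and centred over that disc, with the lens at the height marked by the red collar on the gauge post, without disturbing the samples, the collar or the other things on the bench. Keep it still there for two seconds and finish while still holding it in the air: do not put it down or let go.

Things in the scene. Friction and masses are not known exactly. Their poses are not given: they have to be found in the camera images.
- loupe: Hand loupe on its rest, underside 40 mm above the bench, 0.12 kg. Black handle along x, x = -79 to +57 mm, 18 mm wide, 22 mm tall, brass tail, blue grip band 24 mm long. Round lens with black rim, 76 mm across, 8 mm thick, at the +x end, level with mid-handle. Origin: handle's underside below the band's middle, the balance point; z up. Grip across y at the band; over 20 N of grip damages it
- lens_center (a point): The centre of the loupe's lens: 95 mm along +x and 11 mm above the loupe's origin
- rest: Fixed aluminium rest: base plate 130 x 60 x 8 mm and two uprights, 10 mm long, 22 mm wide, 45 mm either side of its middle along x, rubber tops at 40 mm height. The handle lies on both; the blue band is midway, free below. Origin: under its middle, on the bench; x axis along the handle towards the lens
- gauge: Fixed focal gauge: black round foot 64 mm across and 14 mm high, with a thin upright steel post 10 mm across, 190 mm tall. Origin: under the foot's centre, on the bench
- focus_mark (a point): The centre of the red collar on the gauge post (28 mm across, 8 mm tall). Its height above the bench, different each time between 100 and 150 mm, is the focal height: the middle of the lens's thickness belongs at this height. The collar slides stiffly along the post and should be left where it is
- sample_blue: The sample to look at: a loose round blue holder, 56 mm across and 10 mm high, with a copper disc 38 mm across raised 2 mm on top (12 mm in all). Origin: under its centre, on the bench
- sample_white: Another loose sample, not to be looked at: same sizes, white holder, dark steel disc. Origin: under its centre
- sample_green: Another loose sample, not to be looked at: same sizes, green holder, brass disc. Origin: under its centre
- reagent: Clear bottle with blue cap, 60 mm across, 130 mm tall, loose bystander. Origin: under its centre
- amber_jar: Amber jar with white lid, 56 mm across, 90 mm tall, loose bystander. Origin: under its centre
- beaker: Glass beaker, 68 mm across, 85 mm tall, loose bystander. Origin: under its centre
- tip_box: White pipette-tip box with a blue lid, 87 x 122 x 63 mm, loose bystander. Origin: under its centre
Things that resemble listed ones, but are neither listed nor needed, are in the scene too. Leave any green or pink look-alike of the loupe alone.

How it is judged:
By the outcome, as a careful person would: the job done as asked, in the order asked, and still so for the second after the job is handed in, while the arm keeps its last pose, push and grip.
It also fails if it takes over 48 s, if anything falls off the work surface, if the arm or the gripper's body presses on something with over 40 N, if the wrist force passes 120 N, or if a joint passes its speed limit or range.

## Robot

A 7-joint arm with a two-finger parallel gripper is mounted at the origin on the work surface. World frame = base frame: x ahead of the robot, y to its left, z up, the work surface at z = 0. Lengths are in mm, angles in rad, forces in N, time in s.
With the tool pointing down it reaches from about 400 to 875 mm from the base axis. Payload 4.4 kg.
Tool frame: the origin (TCP) lies at the very end of the fingers, on their centre line; the grasp point (between the pads) lies 19 mm behind it; z points along the fingers, y is the direction in which the jaws open and shut (so a half turn about z gives the same grasp; the last joint's range is limited). The gripper opens to 85 mm and grips with 20 to 120 N. Pads are 22 mm wide; open, the fingers measure 114 mm over their backs; the gripper's body (76 mm by 85 mm) begins 54 mm behind the grasp point. The pads swing forward as they close: fully open they stand 13 mm farther back than shut.
Start: joints at [-1.39, 0.628, 0.038, 1.517, -0.027, 0.996, -0.02], TCP at [158.771, 630.325, 231.313] pointing down, gripper open.
Joint ranges: [-3.06, 3.06], [-0.37, 2.12], [-1.25, 1.32], [0.18, 2.47], [-1.1, 4.24], [0.23, 1.98], [-2.94, 2.94]. Speed limits (rad/s): [2.57, 2.57, 3.14, 3.14, 3.14, 3.14, 3.14].

## Interface

Orientations are given as [roll, pitch, yaw] about the fixed x, y, z axes, in that order (R = Rz(yaw) Ry(pitch) Rx(roll)).
In Python, from cell import ctrl gives the robot as it stands.
- The arm moves only by the shell command python3 -m crank 'ROWS' [OPENING]. ROWS is JSON, a list that holds one entry, the list of rows, each a list of 6 numbers: the shift along the tool's x, y, z in units of 30 mm (1.0 is 30 mm), then the turn, a rotation vector about the tool's x, y, z in units of 6 degrees (1.0 is 6 degrees). In form: [[[tx, ty, tz, rx, ry, rz], ...]]. A call has 1 to 12 rows; each row shifts and turns the pose as measured when the row begins, along the tool's axes as they then stand; what a row does not reach is not made up. A row lasts 1/12 s, in which the tool goes at most 41.7 mm and 7.16 degrees, less where a joint would pass 70% of its speed; a pose out of reach is approached as far as the arm can. A call is refused whole if a number of a shift passes 1 or a number of a turn 1, either way. A call with a gripper value outside its range is refused whole. OPENING is the gripper command: -1 is fully open, 1 is shut, values between are in proportion, set as the call begins (- or left out, the last holds). The fingers move at their own pace and stop on an object; the grip force is fixed at half the most. Time passes only in rows, so rows that do not move let the fingers close. It gives the time, the measured TCP pose, the force and the opening at its end, in the units of the state.
- ctrl.read_state(): the state, without advancing time (a new reading comes with each control period).
- ctrl.get_image(name): name is "scene" or "top" or "wrist"; returns a dict with "color" (400x640x3 uint8, red, green, blue), "depth" (400x640 float32, mm along the optical axis (not along the pixel's ray), 0 where there is no reading), "camera_matrix" (3x3 intrinsics, pixels), "R" (3x3) and "t" (3): a world point X has camera coordinates R X + t. Camera axes: x right, y down, z forward; pixel columns grow to the right and rows downward; lengths in mm; the calibration is good to about 2 mm. A picture is of the moment at which its call begins.
- ctrl.finish_job(): hands the job in, once; it reports no verdict.
Trained networks look in a picture, given as the dict that the camera call returned (one of the last four; its "shot" number tells which), for a name from the list of things; names that differ only in an ending like _2 or _b are one class to them, and where a whole thing is asked for, a point or a joint stands for the part that bears it (a point fixed in the world has none). Each returns a list of dicts, best first, with "conf" (0 to 1); they miss things now and then, are a little off and sometimes report something else, mostly with a low value. They report only what shows in the picture. A call takes as long as a camera call. They do not tell look-alikes from the thing itself.
- ctrl.search_frame(query, picture): "extent" ([centre column, centre row, width, height] in pixels, round what is visible of it).
The state is a dict: "clock": time; "qpos": joint angles; "qd": joint speeds; "tau": joint torques, N m; "eef_pos": TCP position; "tool_rot": TCP orientation; "force": force on the tool from outside, world axes, zero at the start; "torque": the same for the moment, N m; "width": finger opening in mm.
Only numpy, scipy, OpenCV 4.12 (cv2) and the standard library are available. Lean on these libraries where they do the work, as an engineer would, in place of code of your own. Each camera call takes 0.05 s, during which the arm holds its last target. There are 200 camera calls.

## Working session

There is one attempt and no reset: what is moved stays moved. The work goes in short steps, Python scripts to look and compute and a shell command to move; the robot and the scene stay as the last step left them, time stands still between calls to the robot, and variables do not carry over. Pictures are saved under pics/ and viewed, about 8 in all and at most 12, crops included, and the job is handed in when it is done.

```bash
mkdir -p pics; ls
python3 - <<'E'
from cell import ctrl
import cv2,numpy as np,pickle
s=ctrl.read_state();print({k:np.round(v,3) for k,v in s.items()})
ims=[]
for n in("scene","top","wrist"):
    p=ctrl.get_image(n);ims.append(p)
    cv2.imwrite(f"pics/{n}0.png",p["color"][:,:,::-1])
    print(n,[k for k in p],p["camera_matrix"].round(1).tolist(),(-p["R"].T@p["t"]).round(0))
    if n!="wrist":
      for q in["loupe","lens_center","rest","gauge","focus_mark","sample_blue","sample_white","sample_green","reagent","amber_jar","beaker","tip_box"]:
        print(n,q,[(np.round(d["extent"]).astype(int).tolist(),round(d["conf"],2)) for d in ctrl.search_frame(q,p)[:4]])
pickle.dump(ims,open("ims0.pkl","wb"))
cv2.imwrite("pics/a.png",np.vstack([cv2.resize(ims[0]["color"],(480,300)),cv2.resize(ims[1]["color"],(480,300))])[:,:,::-1])
E
```

```text
pics
{'clock': np.float64(0.0), 'qpos': array([-1.39 ,  0.629,  0.038,  1.518, -0.027,  0.996, -0.02 ]), 'qd': array([-0.   ,  0.001,  0.002,  0.001,  0.   ,  0.   ,  0.001]), 'tau': array([-1.0000e-03, -5.6341e+01,  1.2260e+00, -1.9346e+01,  1.1000e-02,
        1.0000e-02,  0.0000e+00]), 'eef_pos': array([158.617, 629.718, 230.398]), 'tool_rot': array([-3.14 ,  0.   ,  2.895]), 'force': array([-1.257,  0.557, -0.31 ]), 'torque': array([0.015, 0.006, 0.009]), 'width': np.float64(84.978)}
scene ['color', 'depth', 'camera_matrix', 'R', 't', 'shot'] [[365.2, 0.0, 321.2], [0.0, 365.2, 202.0], [0.0, 0.0, 1.0]] [1018. -144.  847.]
scene loupe [([350, 135, 54, 29], 0.95), ([375, 189, 29, 61], 0.65), ([201, 205, 73, 23], 0.65)]
scene lens_center [([350, 134, 57, 31], 0.77), ([376, 189, 25, 64], 0.6), ([200, 206, 74, 24], 0.57)]
scene rest [([367, 188, 27, 30], 0.7)]
scene gauge [([316, 316, 27, 47], 0.84)]
scene focus_mark [([312, 311, 12, 10], 0.5)]
scene sample_blue [([203, 288, 21, 20], 0.94)]
scene sample_white [([237, 268, 21, 20], 0.69)]
scene sample_green [([293, 269, 19, 16], 0.64)]

[... 446 characters left out ...]
0.74), ([461, 276, 82, 56], 0.57)]
top rest [([264, 227, 39, 61], 0.67)]
top gauge [([386, 94, 27, 47], 0.93)]
top focus_mark [([386, 94, 28, 47], 0.64), ([390, 87, 10, 17], 0.41)]
top sample_blue [([478, 185, 27, 24], 0.71)]
top sample_white [([435, 189, 23, 23], 0.86), ([239, 109, 30, 37], 0.54), ([432, 107, 32, 36], 0.46)]
top sample_green [([383, 163, 19, 19], 0.56)]
top reagent [([240, 108, 33, 40], 0.78), ([386, 92, 25, 46], 0.28)]
top amber_jar [([277, 87, 25, 35], 0.8)]
top beaker [([432, 106, 30, 35], 0.66)]
top tip_box [([176, 157, 57, 44], 0.76)]
wrist ['color', 'depth', 'camera_matrix', 'R', 't', 'shot'] [[290.3, 0.0, 313.9], [0.0, 290.3, 195.4], [0.0, 0.0, 1.0]] [ 78. 650. 374.]
```

View pics/top0.png

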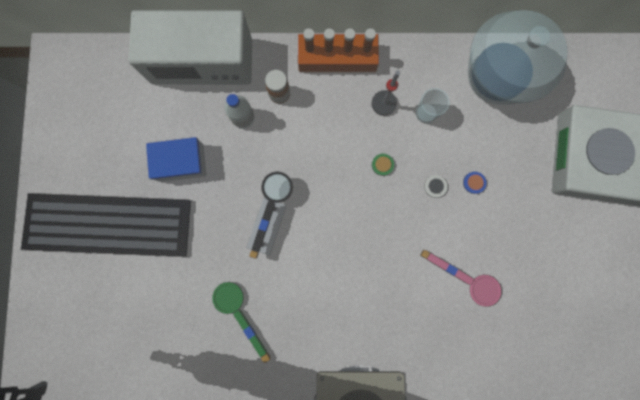

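View pics/scene0.png

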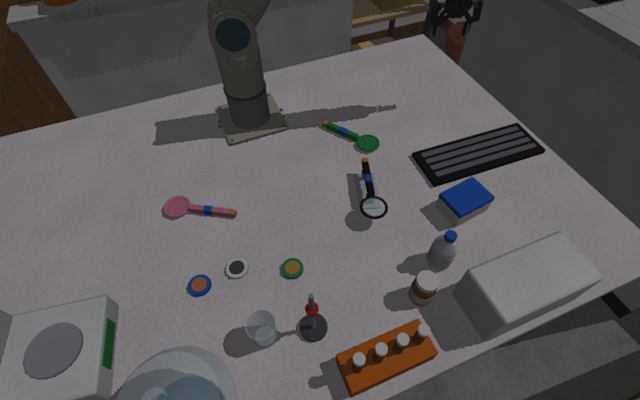

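```bash
cat > h.py <<'E'
import numpy as np,cv2
def ray(p,uv):
    K=p["camera_matrix"];d=p["R"].T@np.linalg.solve(K,[uv[0],uv[1],1.]);return -p["R"].T@p["t"],d
def atz(p,uv,z):
    o,d=ray(p,uv);return o+d*(z-o[2])/d[2]
def atdepth(p,uv):
    o,d=ray(p,uv);return o+d*float(p["depth"][int(round(uv[1])),int(round(uv[0]))])
def tri(a,ua,b,ub):
    (o,d),(q,e)=ray(a,ua),ray(b,ub)
    s=np.linalg.lstsq(np.c_[d,-e],q-o,rcond=None)[0]
    x,y=o+d*s[0],q+e*s[1];return (x+y)/2,np.linalg.norm(x-y)
def blob(p,box,lo,hi):
    """centroid of largest HSV blob in box (c,r,w,h)"""
    x0,y0=max(0,int(box[0]-box[2]/2)),max(0,int(box[1]-box[3]/2))
    im=cv2.cvtColor(p["color"],cv2.COLOR_RGB2HSV)[y0:int(box[1]+box[3]/2)+1,x0:int(box[0]+box[2]/2)+1]
    m=cv2.inRange(im,np.array(lo),np.array(hi))
    if lo[0]==0: m|=cv2.inRange(im,np.array([170,lo[1],lo[2]]),np.array([180,255,255]))
    n,l,st,c=cv2.connectedComponentsWithStats(m)
    if n<2:return None
    i=1+st[1:,4].argmax();return c[i]+[x0,y0],st[i,4],(st[i,:4]+[x0,y0,0,0]).tolist()
BLUE=((100,100,40),(130,255,255));RED=((0,120,50),(8,255,255));COP=((0,80,50),(18,255,255))
E
python3 - <<'E'
from h import *;import pickle
s,t,w=pickle.load(open("ims0.pkl","rb"))
def two(n,bs,bt,c):
    a,b=blob(s,bs,*c),blob(t,bt,*c);print(n,a,b)
    if a and b: print("  tri",*[np.round(v,1) for v in tri(s,a[0],t,b[0])], "depth s,t",atdepth(s,a[0]).round(1),atdepth(t,b[0]).round(1))
two("collar",(312,311,20,24),(392,86,18,24),RED)
two("band",(368,178,20,16),(264,225,20,22),BLUE)
two("bluehold",(200,286,28,26),(475,183,32,30),BLUE)
two("copper",(200,286,28,26),(475,183,32,30),COP)
for n,z,a,b in(("lens",51,(374,207),(277,187)),("gaugefoot",14,(313,327),(384,103))): print(n,tri(s,a,t,b),atz(s,a,z),atz(t,b,z))
for n,z,uv in(("bottlecap",130,(233,100)),("jar",90,(276,79)),("white",12,(437,186)),("green",12,(383,164)),("pinklens",0,(486,291)),("beakertop",85,(433,102)),("tail",51,(253,255))): print(n,atz(t,uv,z).round(0))
print(np.round(w["R"],3).tolist(),w["t"])
E
```

```text
collar (array([311.56122449, 309.47959184]), np.int32(98), [305, 303, 13, 13]) (array([390.11111111,  86.30555556]), np.int32(36), [387, 81, 9, 9])
  tri [756.9 -65.7 113.8] 2.4 depth s,t [762.6 -68.6 131.1] [752.1 -62.2 126.7]
band (array([367.8245614 , 177.61403509]), np.int32(57), [364, 174, 8, 9]) (array([263.3164557 , 224.75949367]), np.int32(79), [259, 219, 10, 12])
  tri [444.8 225.5  60.2] 0.8 depth s,t [444.5 225.2  60. ] [444.8 225.6  61.7]
bluehold (array([199.67676768, 286.02020202]), np.int32(198), [188, 275, 23, 21]) (array([473.40458015, 182.85496183]), np.int32(131), [464, 172, 22, 21])
  tri [ 553.2 -288.8   -1.2] 0.6 depth s,t [ 561.4 -286.4   14. ] [ 551.  -282.8   13.5]
copper (array([198.5304878 , 284.06707317]), np.int32(164), [191, 278, 16, 14]) (array([475.25      , 181.97916667]), np.int32(144), [469, 176, 14, 13])
  tri [ 553.6 -288.5   10.9] 0.1 depth s,t [ 554.2 -288.4   12. ] [ 553.6 -288.5   10.8]
lens (array([535.44110999, 197.58755396,  49.0341375 ]), np.float64(2.3996236245600886)) [536.98978574 197.90827732  51.        ] [534.66201641 196.27200124  51.        ]
gaugefoot (array([757.16719228, -67.55709808,   5.21403796]), np.float64(0.571407794060975)) [759.98769376 -68.09664998  14.        ] [753.90769188 -66.38282212  14.        ]
bottlecap [719. 289. 130.]
jar [785. 198.  90.]
white [ 543. -194.   12.]
green [598. -62.  12.]
pinklens [ 289. -307.    0.]
beakertop [ 731. -169.   85.]
tail [375. 250.  51.]
[[0.244, 0.97, -0.0], [0.918, -0.23, 0.323], [0.313, -0.079, -0.947]] [-649.13053189  -42.75245575  380.7213903 ]
```

```bash
r='[-0.95,-0.87,0,0,0,0]'; echo; python3 -m crank '[[[-0.95,-0.87,0,0,0,0],[-0.95,-0.87,0,0,0,0],[-0.95,-0.87,0,0,0,0],[-0.95,-0.87,0,0,0,0],[-0.95,-0.87,0,0,0,0],[-0.95,-0.87,0,0,0,0],[-0.95,-0.87,0,0,0,0],[-0.95,-0.87,0,0,0,0],[-0.95,-0.87,0,0,0,0],[-0.95,-0.87,0,0,0,0]]]' 0.2
python3 -m crank '[[[0,0,0,0,0,0]]]' 0.4
```

```text
clock: 2.18
eef_pos: [373.1, 306.5, 228.4]
tool_rot: [3.131, -0.005, 2.915]
force: [0.6, 0.8, 0.8]
width: 34.4
clock: 2.27
eef_pos: [378.2, 298.4, 228.6]
tool_rot: [3.135, -0.001, 2.903]
force: [0.1, -0.3, -0.2]
width: 25.8
```

Run:
```python
from cell import ctrl
from h import *;import pickle
p=ctrl.get_image("wrist");pickle.dump(p,open("w1.pkl","wb"));cv2.imwrite("pics/w1.png",p["color"][:,:,::-1])
for q in("loupe","rest"):print(q,ctrl.search_frame(q,p)[:2])
print(ctrl.read_state()["eef_pos"],ctrl.read_state()["width"])
```

```text
loupe [{'extent': [275.1, 247.1, 33.0, 144.4], 'conf': 0.67}, {'extent': [276.2, 55.5, 120.2, 110.9], 'conf': 0.57}]
rest []
[373.36393502 306.48253762 228.60443044] 25.382593602117293
```

View pics/w1.png

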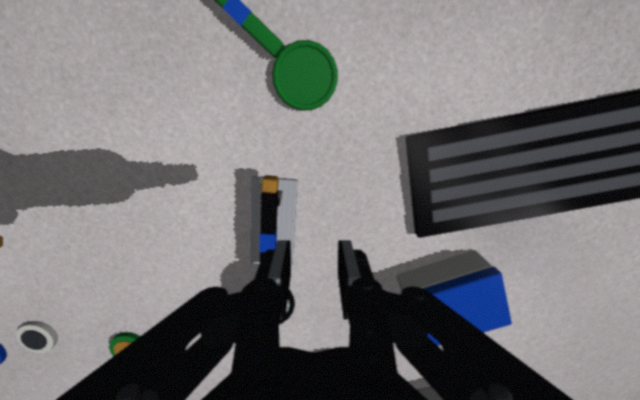

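```bash
python3 -m crank '[[[-0.93,-0.82,0,0,-0.4,0],[-0.93,-0.82,0,0,0,0],[-0.93,-0.82,0,0,0,0],[-0.93,-0.82,0,0,0,0],[-0.93,-0.82,0,0,0,0],[-0.93,-0.82,0.2,0,0,0],[-0.93,-0.82,0.4,0,0,0],[-0.93,-0.82,0.5,0,0,0],[-0.93,-0.82,0.5,0,0,0],[-0.93,-0.82,0.5,0,0,0]]]' 0.4
python3 -m crank '[[[0,0,0,0,-1,0],[0,0,0,0,-1,0],[0,0,0,0,-1,0],[0,0,0,0,-1,0],[0,0,0,0,-1,0],[0,0,0,0,0,0],[0,0,0,0,0,0]]]'
```

```text
clock: 3.25
eef_pos: [602.3, 35.3, 171.3]
tool_rot: [3.111, 0.041, 2.973]
force: [0.3, 0.6, 0.3]
width: 25.2
clock: 3.83
eef_pos: [606.6, 17.1, 160.4]
tool_rot: [-3.119, 0.34, 2.96]
force: [0.5, -0.2, -0.2]
width: 25.6
```

Run:
```python
from cell import ctrl
from h import *;import pickle
p=ctrl.get_image("wrist");pickle.dump(p,open("w2.pkl","wb"));cv2.imwrite("pics/w2.png",p["color"][:,:,::-1])
for q in("gauge","focus_mark"):print(q,ctrl.search_frame(q,p)[:2])
o=p["R"]@np.array([756,-66,120])+p["t"];o=p["camera_matrix"]@o;print(o[:2]/o[2])
```

```text
gauge [{'extent': [275.8, 241.1, 46.3, 35.1], 'conf': 0.92}, {'extent': [238.3, 134.1, 59.0, 55.6], 'conf': 0.31}]
focus_mark []
[262.69473565 327.5667172 ]
```

View pics/w2.png

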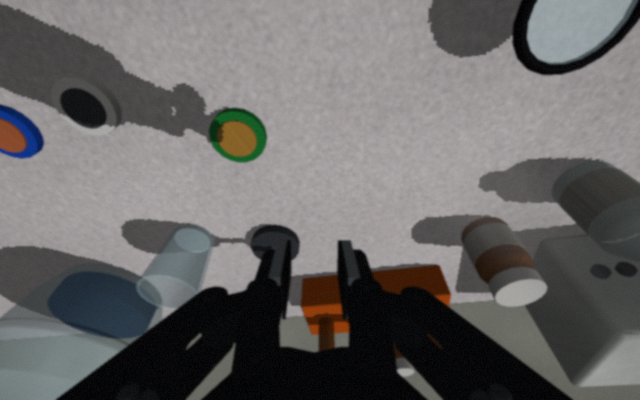

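```bash
python3 -m crank '[[[0,0.9,0,0,-1,0],[0,0.9,0,0,-1,0],[0,0.9,0,0,-1,0],[0,0.9,0,0,0,0],[0,0.5,0,0,0,0],[0,0,0,0,0,0],[0,0,0,0,0,0]]]'
python3 - <<'E'
from cell import ctrl
from h import *;import pickle
p=ctrl.get_image("wrist");pickle.dump(p,open("w3.pkl","wb"));cv2.imwrite("pics/w3.png",p["color"][:,:,::-1])
for q in("gauge","focus_mark"):print(q,ctrl.search_frame(q,p)[:2])
o=p["R"]@np.array([756,-66,120])+p["t"];o=p["camera_matrix"]@o;print(o[:2]/o[2],-p["R"].T@p["t"])
b=blob(p,(o[0]/o[2],o[1]/o[2],90,120),*RED);print(b)
if b:
  print(atdepth(p,b[0]))
  t=pickle.load(open("ims0.pkl","rb"))
  print(tri(p,b[0],t[0],(311.6,309.5)),tri(p,b[0],t[1],(390.1,86.3)))
  # solve with axis known
  for x,y in((756,-66),):
    o,d=ray(p,b[0]);k=np.dot(np.array([x,y])-o[:2],d[:2])/np.dot(d[:2],d[:2]);print("z at axis",o+k*d)
E
```

```text
clock: 4.57
eef_pos: [622.2, 66.5, 157.9]
tool_rot: [-3.078, 0.428, 2.958]
force: [0.5, -0.0, 0.2]
width: 25.8
gauge [{'extent': [235.0, 299.3, 67.4, 183.0], 'conf': 0.78}]
focus_mark []
[219.05415523 308.45147775] [491.54601936  99.1884977  252.8657894 ]
None
```

View pics/w3.png

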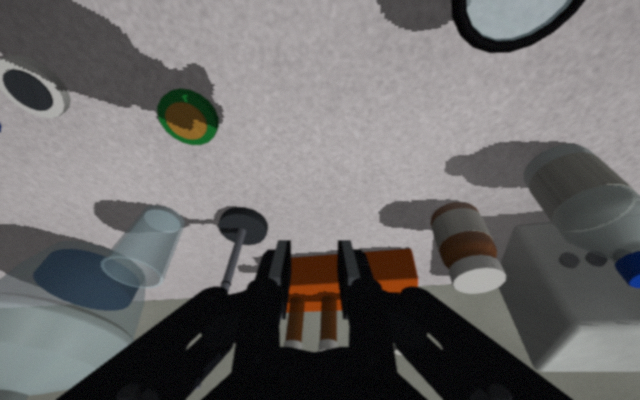

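```bash
python3 -c "
from cell import ctrl;print(ctrl.read_state()['qpos'].round(2).tolist())"; python3 -m crank '[[[0,1,0,0,0,0],[0,1,0,0,0,0],[0,1,0,0,0,0],[0,1,0,0,0,0],[0,0,0,0,0,0]]]'
python3 - <<'E'
from cell import ctrl
from h import *;import pickle
print(ctrl.read_state()['qpos'].round(2).tolist())
p=ctrl.get_image("wrist");pickle.dump(p,open("w4.pkl","wb"));cv2.imwrite("pics/w4.png",p["color"][:,:,::-1])
o=p["R"]@np.array([756,-66,120])+p["t"];o=p["camera_matrix"]@o;print(o[:2]/o[2],-p["R"].T@p["t"])
b=blob(p,(o[0]/o[2],o[1]/o[2],90,120),*RED);print(b)
if b:
  print(atdepth(p,b[0]))
  t=pickle.load(open("ims0.pkl","rb"))
  print(tri(p,b[0],t[0],(311.6,309.5)),tri(p,b[0],t[1],(390.1,86.3)))
  for x,y in((756,-66),):
    o,d=ray(p,b[0]);k=np.dot(np.array([x,y])-o[:2],d[:2])/np.dot(d[:2],d[:2]);print("z at axis",o+k*d)
E
```

```text
[-0.27, 0.57, -0.02, 2.04, 1.01, 0.31, 0.15]
clock: 5.13
eef_pos: [648.9, 172.5, 150.8]
tool_rot: [-3.071, 0.427, 2.939]
force: [-0.1, 1.2, -0.7]
width: 25.2
[-0.41, 0.65, -0.09, 1.87, 0.9, 0.48, 0.1]
[117.89902039 308.33356356] [519.22243269 208.66391308 245.83112844]
(array([116.02739726, 310.50136986]), np.int32(365), [100, 303, 31, 18])
[748.09591798 -57.61132735 126.41311734]
(array([758.43108108, -68.15678777, 121.20680063]), np.float64(1.9627717475381454)) (array([752.94841722, -62.83754977, 124.05599233]), np.float64(0.5609332415446071))
z at axis [755.60104452 -66.34291709 122.49721033]
```

```bash
cat > fit.py <<'E'
from h import *;import pickle
from scipy.optimize import minimize
s,t,_=pickle.load(open("ims0.pkl","rb"));w=pickle.load(open("w4.pkl","rb"))
a=np.linspace(0,2*np.pi,40)
C=np.vstack([np.c_[14*np.cos(a),14*np.sin(a),0*a+h] for h in(-4,4)])
def proj(p,X):
    c=(p["R"]@X.T).T+p["t"];c=(p["camera_matrix"]@c.T).T;return c[:,:2]/c[:,2:]
def hullbox(p,x):
    q=proj(p,C+x);return np.r_[q.min(0),q.max(0)]
def mbox(b): x,y,w_,h_=b[2];return np.r_[x-.5,y-.5,x+w_-.5,y+h_-.5]
B={"s":(s,mbox(blob(s,(312,311,20,24),*RED))),"t":(t,mbox(blob(t,(390,86,18,24),*RED))),"w":(w,mbox(blob(w,(116,310,60,50),*RED)))}
for k in("w","s","t","sw","tw","stw"):
    x0=np.array([755.,-66,122])
    f=lambda x:sum((((hullbox(B[c][0],x)-B[c][1])**2).sum()) for c in k)
    r=minimize(f,x0,method="Nelder-Mead",options=dict(xatol=.05,fatol=1e-3));print(k,r.x.round(1),r.fun.round(2),[(hullbox(B[c][0],r.x)-B[c][1]).round(1).tolist() for c in k])
im=w["color"][260:350,60:220,::-1];cv2.imwrite("pics/c4.png",cv2.resize(im,None,fx=4,fy=4,interpolation=cv2.INTER_NEAREST))
E
python3 fit.py
```

```text
w [776.  -90.1 113.2] 0.08 [[0.1, -0.2, -0.1, 0.2]]
s [730.1 -60.1  44.1] 0.19 [[0.2, -0.2, -0.2, 0.2]]
t [ 923.1 -139.6 -285.6] 0.01 [[0.0, -0.0, -0.0, 0.0]]
sw [758.  -68.8 122.6] 6.17 [[-0.7, -0.9, 0.2, 0.9], [-0.9, -0.8, 1.2, 0.9]]
tw [755.6 -65.8 123.9] 23.47 [[-1.5, -1.9, 2.5, 2.5], [-1.0, -0.9, 1.5, 1.0]]
stw [757.2 -67.6 122.9] 28.08 [[-0.3, -1.6, 0.6, 0.3], [-0.8, -2.4, 3.2, 1.9], [-0.7, -1.0, 1.6, 0.8]]
```

View pics/c4.png

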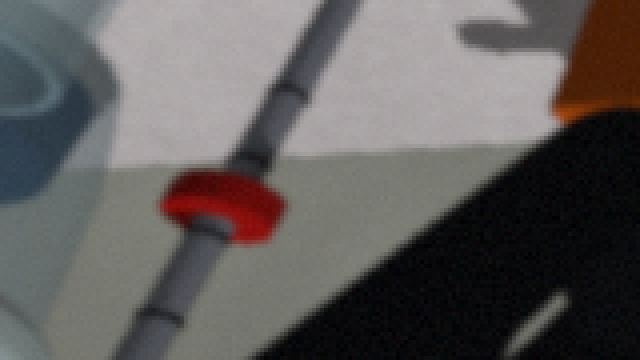

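```bash
cat > go.py <<'E'
import sys,numpy as np
from cell import ctrl
from scipy.spatial.transform import Rotation as R
# go.py x y z yaw : total shift (tool axes, if turned first) and turn in units
x,y,z,yaw=map(float,sys.argv[1:5]);s=ctrl.read_state()
A=R.from_euler("xyz",s["tool_rot"]);B=R.from_euler("xyz",[np.pi,0,yaw]);d=np.array([x,y,z])-s["eef_pos"]
print("pos",s["eef_pos"].round(1),"rot",s["tool_rot"].round(3),"w",round(float(s["width"]),2),"F",s["force"].round(1),"t",round(float(s["clock"]),2))
print("turn",((A.inv()*B).as_rotvec(degrees=True)/6).round(2),"shift now",(A.inv().apply(d)/30).round(2),"shift after turn",(B.inv().apply(d)/30).round(2))
E
python3 - <<'E'
from h import *;import pickle
s,t,_=pickle.load(open("ims0.pkl","rb"));w=pickle.load(open("w1.pkl","rb"))
# handle edges in top/scene: dark & band & tail; fit handle centreline on z=62 top plane
for p,box,n in((t,(264,230,40,60),"top"),(s,(368,178,30,50),"scene")):
    x0,y0=int(box[0]-box[2]/2),int(box[1]-box[3]/2);c=p["color"][y0:y0+box[3],x0:x0+box[2]]
    hsv=cv2.cvtColor(c,cv2.COLOR_RGB2HSV)
    print(n,"tail",blob(p,box,(8,100,60),(25,255,255)),"band",blob(p,box,*BLUE))
tt=blob(t,(264,235,40,60),(8,100,60),(25,255,255));ts=blob(s,(368,170,30,50),(8,100,60),(25,255,255))
if tt and ts:
    a,b=tri(s,ts[0],t,tt[0]);print("tail",a,b)
wb=blob(w,(268,245,30,40),*BLUE);wt=blob(w,(270,185,30,30),(8,100,60),(25,255,255));print(wb,wt)
print("w band z62",atz(w,wb[0],62),"tail z62",atz(w,wt[0],62))
# lens circle in top
g=cv2.cvtColor(t["color"],cv2.COLOR_RGB2GRAY)[165:210,255:300];m=((g<60)*255).astype(np.uint8)
n,l,st,c=cv2.connectedComponentsWithStats(m);i=1+st[1:,4].argmax();print("rim",st[i],c[i]+[255,165])
pts=np.argwhere(l==i)[:,::-1].astype(np.float32);pts=pts[pts[:,1]<35]
h=cv2.convexHull(pts);e=cv2.minEnclosingCircle(h);u=np.array(e[0])+[255,165];print(u,e[1],atz(t,u,51))
E
python3 go.py 435 232 150 2.83
```

```text
top tail (array([253.4 , 253.96]), np.int32(25), [251, 252, 6, 5]) band (array([263.3164557 , 224.75949367]), np.int32(79), [259, 219, 10, 12])
scene tail (array([364.61904762, 159.57142857]), np.int32(21), [362, 158, 6, 4]) band (array([367.8245614 , 177.61403509]), np.int32(57), [364, 174, 8, 9])
tail [377.93547701 247.9581955   59.24315233] 0.755185697577177
(array([267.19879518, 241.94578313]), np.int32(332), [259, 230, 19, 23]) (array([269.2109375, 184.28125  ]), np.int32(256), [261, 176, 17, 17])
w band z62 [443.61175482 225.7939923   62.        ] tail z62 [375.56695663 248.36482873  62.        ]
rim [15 38  1  1  1] [270. 203.]
pos [648.3 168.  150.8] rot [-3.066  0.427  2.937] w 25.48 F [ 1.   0.4 -0.4] t 5.18
turn [-0.49  4.11  0.85] shift now [ 6.74  0.41 -3.08] shift after turn [ 7.42 -0.15  0.03]Traceback (most recent call last):
  File "<stdin>", line 17, in <module>
cv2.error: OpenCV(4.12.0) /io/opencv/modules/imgproc/src/shapedescr.cpp:201: error: (-215:Assertion failed) count >= 0 && (depth == CV_32F || depth == CV_32S) in function 'minEnclosingCircle'
```

```bash
python3 -m crank '[[[0,0,0,-0.12,1,0.2],[0,0,0,-0.12,1,0.2],[0,0,0,-0.12,1,0.2],[0,0,0,-0.12,1,0.2],[0.9,0,0,0,0.2,0],[0.9,0,0,0,0,0],[0.9,0,0,0,0,0],[0.9,0,0,0,0,0],[0.9,0,0,0,0,0],[0.9,0,0,0,0,0],[0.9,0,0,0,0,0],[0.9,0,0,0,0,0]]]' 0; python3 go.py 444 225.5 110 2.83
```

```text
clock: 6.18
eef_pos: [439.8, 206.4, 150.5]
tool_rot: [-3.119, -0.026, 2.793]
force: [0.1, 1.6, 0.6]
width: 42.7
pos [439.8 206.4 150.5] rot [-3.119 -0.026  2.793] w 42.71 F [0.1 1.6 0.6] t 6.18
turn [-0.21 -0.26 -0.35] shift now [0.05 0.68 1.34] shift after turn [0.06 0.65 1.35]
```

```bash
python3 -m crank '[[[0,0.6,0,-0.2,-0.2,-0.3],[0,0,0.8,0,0,0],[0,0,0.5,0,0,0],[0,0,0,0,0,0],[0,0,0,0,0,0]]]'
python3 - <<'E'
from cell import ctrl
from h import *;import pickle
p=ctrl.get_image("wrist");pickle.dump(p,open("w5.pkl","wb"));cv2.imwrite("pics/w5.png",p["color"][:,:,::-1])
b=blob(p,(320,250,140,160),*BLUE);ta=blob(p,(320,180,200,200),(8,100,60),(25,255,255));print(b,ta)
print(atz(p,b[0],62),atdepth(p,b[0]));print(ta and atz(p,ta[0],62))
E
python3 go.py 444 225.5 32 2.83
```

```text
clock: 6.6
eef_pos: [439.9, 214.4, 111.8]
tool_rot: [-3.132, -0.005, 2.821]
force: [-0.4, -0.0, 0.4]
width: 42.9
(array([331.38214286, 219.81785714]), np.int32(840), [319, 204, 26, 33]) (array([333.1024, 117.952 ]), np.int32(625), [320, 106, 27, 25])
[444.54264145 224.8084452   62.        ] [444.87579354 224.74365691  61.2206381 ]
[377.04094824 246.92675232  62.        ]
pos [440.  214.2 111.9] rot [-3.132 -0.004  2.82 ] w 42.86 F [-0.5 -1.2 -0.5] t 6.65
turn [-0.09 -0.04 -0.1 ] shift now [-0.02  0.43  2.66] shift after turn [-0.01  0.4   2.66]
```

View pics/w5.png

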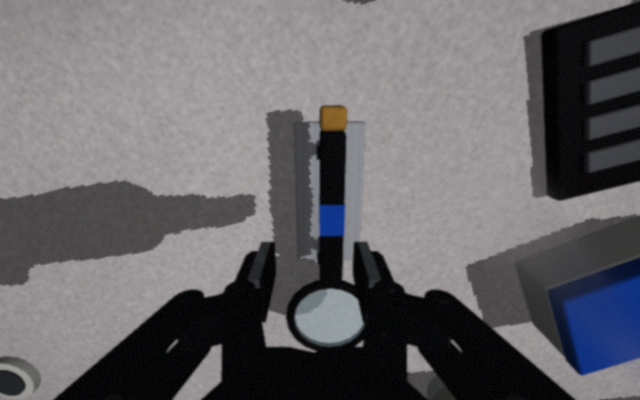

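```bash
python3 -m crank '[[[0,0.4,0,-0.08,0,-0.05],[0,0,0.6,0,0,0],[0,0,0,0,0,0]]]'; python3 go.py 444.5 225.2 32 2.825
python3 - <<'E'
from cell import ctrl
from h import *
p=ctrl.get_image("wrist")
b=blob(p,(325,240,140,180),*BLUE);ta=blob(p,(320,160,200,300),(8,100,60),(25,255,255));print(b,ta)
s=ctrl.read_state();c=s["eef_pos"].copy();q=lambda X:(lambda v:v[:2]/v[2])(p["camera_matrix"]@(p["R"]@X+p["t"]))
print(atz(p,b[0],62),atz(p,ta[0],62),"axis at z62 px",q(np.r_[c[:2],62]))
E
```

```text
clock: 6.9
eef_pos: [447.0, 225.4, 95.8]
tool_rot: [3.139, -0.001, 2.821]
force: [-0.8, -1.1, -1.4]
width: 42.6
pos [447.  225.4  95.8] rot [ 3.139e+00 -1.000e-03  2.821e+00] w 42.62 F [-0.8 -1.1 -1.4] t 6.9
turn [ 0.02 -0.01 -0.04] shift now [ 0.07 -0.04  2.13] shift after turn [ 0.08 -0.03  2.13]
(array([313.22258415, 224.50380022]), np.int32(921), [300, 207, 27, 36]) (array([312.48976808, 113.98090041]), np.int32(733), [299, 101, 29, 27])
[444.56345747 225.08147883  62.        ] [377.19853758 247.01157782  62.        ] axis at z62 px [317.28486267 228.44706155]
```

```bash
python3 -m crank '[[[0.07,-0.03,0.6,0,0,0],[0,0,0.6,0,0,0],[0,0,0.5,0,0,0],[0,0,0.4,0,0,0],[0,0,0.15,0,0,0],[0,0,0,0,0,0]]]'; python3 go.py 444.5 225.2 32 2.825
```

```text
clock: 7.45
eef_pos: [453.3, 231.8, 34.2]
tool_rot: [3.124, 0.01, 2.82]
force: [0.6, 0.7, -0.5]
width: 42.5
pos [453.3 231.8  34.2] rot [3.124 0.01  2.82 ] w 42.52 F [ 0.6  0.7 -0.5] t 7.45
turn [ 0.17  0.1  -0.05] shift now [ 0.21 -0.3   0.07] shift after turn [ 0.21 -0.3   0.07]
```

```bash
python3 -m crank '[[[0.1,-0.15,0.03,0.1,0.05,0],[0.1,-0.12,0.02,0.05,0,0],[0,0,0,0,0,0]]]'; python3 go.py 444.5 225.2 32 2.825;python3 -m crank '[[[0,0,0,0,0,0]]]'; python3 go.py 444.5 225.2 32 2.825
```

```text
clock: 7.7
eef_pos: [445.9, 226.6, 34.7]
tool_rot: [3.138, 0.007, 2.819]
force: [0.3, -0.0, 0.8]
width: 42.9
pos [445.9 226.6  34.7] rot [3.138 0.007 2.819] w 42.91 F [ 0.3 -0.   0.8] t 7.7
turn [ 0.03  0.07 -0.05] shift now [ 0.03 -0.06  0.09] shift after turn [ 0.03 -0.06  0.09]
clock: 7.78
eef_pos: [446.2, 226.7, 35.4]
tool_rot: [3.138, 0.008, 2.819]
force: [0.4, -0.0, 0.4]
width: 42.7
pos [446.2 226.7  35.4] rot [3.138 0.008 2.819] w 42.7 F [ 0.4 -0.   0.4] t 7.78
turn [ 0.04  0.07 -0.06] shift now [ 0.04 -0.07  0.11] shift after turn [ 0.04 -0.06  0.11]
```

```bash
python3 -m crank '[[[0.04,-0.08,0.13,0.04,0.08,-0.05],[0,0,0.02,0,0,0],[0,0,0.01,0,0,0]]]' 0.4; python3 go.py 444.8 225.2 32 2.825;python3 -m crank '[[[0,0,0,0,0,0],[0,0,0,0,0,0]]]' 0.52; python3 go.py 444.8 225.2 32 2.825
```

```text
clock: 8.03
eef_pos: [444.8, 225.0, 31.5]
tool_rot: [3.141, -0.0, 2.825]
force: [1.0, 0.0, -0.0]
width: 25.3
pos [444.8 225.   31.5] rot [ 3.141 -0.     2.825] w 25.27 F [ 1.  0. -0.] t 8.03
turn [ 0.01 -0.   -0.  ] shift now [ 0.    0.01 -0.02] shift after turn [ 0.    0.01 -0.02]
clock: 8.2
eef_pos: [444.9, 224.8, 31.3]
tool_rot: [3.141, -0.0, 2.825]
force: [0.3, -0.0, 0.3]
width: 20.7
pos [444.9 224.8  31.3] rot [ 3.141 -0.     2.825] w 20.69 F [ 0.3 -0.   0.3] t 8.2
turn [ 0.01 -0.   -0.  ] shift now [ 0.01  0.01 -0.02] shift after turn [ 0.01  0.01 -0.02]
```

```bash
python3 -m crank '[[[0,0,0,0,0,0],[0,0,0,0,0,0]]]' 0.56;python3 -m crank '[[[0,0,0,0,0,0],[0,0,0,0,0,0]]]' 0.58; python3 -m crank '[[[0,0,0,0,0,0],[0,0,0,0,0,0]]]' 0.59; python3 -c "
from cell import ctrl
import numpy as np
print([round(float(ctrl.read_state()['width']),2) for _ in range(5)])"; python3 go.py 444.8 225.2 32 2.825
```

```text
clock: 8.37
eef_pos: [445.0, 225.0, 31.3]
tool_rot: [3.14, -0.0, 2.825]
force: [0.1, -0.3, 0.4]
width: 19.0
clock: 8.53
eef_pos: [445.1, 225.1, 31.3]
tool_rot: [3.14, -0.0, 2.825]
force: [0.8, 0.2, -0.1]
width: 18.0
clock: 8.7
eef_pos: [445.0, 225.1, 31.4]
tool_rot: [3.14, -0.0, 2.825]
force: [0.6, 0.8, -1.0]
width: 17.8
[17.85, 17.85, 17.85, 17.85, 17.85]
pos [445.  225.1  31.4] rot [ 3.14  -0.     2.825] w 17.85 F [ 0.6  0.8 -1. ] t 8.7
turn [ 0.01 -0.   -0.  ] shift now [ 0.01  0.   -0.02] shift after turn [ 0.01  0.   -0.02]
```

```bash
cat > chk.py <<'E'
from cell import ctrl
from h import *
import sys
p=ctrl.get_image("wrist")
b=blob(p,(314,240,140,180),*BLUE);ta=blob(p,(314,160,200,300),(8,100,60),(25,255,255))
print("band px",b and (b[0].round(1),b[1]),"tail px",ta and (ta[0].round(1),ta[1]),"w",round(float(ctrl.read_state()["width"]),2))
if len(sys.argv)>1: cv2.imwrite(sys.argv[1],p["color"][:,:,::-1])
E
python3 chk.py; python3 -m crank '[[[0,0,-0.15,0,0,0],[0,0,-0.3,0,0,0],[0,0,-0.3,0,0,0],[0,0,-0.2,0,0,0],[0,0,0,0,0,0]]]'; python3 chk.py;python3 go.py 444.8 225.2 104 2.825
```

```text
band px (array([313.9, 286.3]), np.int32(1811)) tail px (array([314. , 127.5]), np.int32(1802)) w 17.76
clock: 9.17
eef_pos: [444.4, 224.7, 62.5]
tool_rot: [-3.141, -0.001, 2.825]
force: [0.2, 0.0, -1.8]
width: 18.0
band px (array([313.9, 286.3]), np.int32(1823)) tail px (array([314. , 127.5]), np.int32(1802)) w 17.8
pos [444.4 224.6  62.1] rot [-3.141e+00 -1.000e-03  2.825e+00] w 17.8 F [ 0.6  0.2 -1.5] t 9.22
turn [-0.   -0.01 -0.  ] shift now [-0.01  0.02 -1.4 ] shift after turn [-0.01  0.02 -1.4 ]
```

```bash
python3 -m crank '[[[0,0,-0.2,0,0,0],[0,0,-0.4,0,0,0],[0,0,-0.4,0,0,0],[0,0,-0.3,0,0,0],[0,0,-0.1,0,0,0],[-0.05,-0.15,0,0,0,0],[-0.12,-0.3,0,0,0,0],[-0.17,-0.45,0,0,0,0],[-0.17,-0.45,0,0,0,0],[-0.17,-0.45,0,0,0,0],[-0.17,-0.45,0,0,0,0],[-0.17,-0.45,0,0,0,0]]]'; python3 go.py 463.6 -259 103.2 2.825
```

```text
clock: 10.22
eef_pos: [446.1, 132.7, 104.8]
tool_rot: [-3.139, -0.005, 2.83]
force: [0.1, -0.5, -0.7]
width: 17.9
pos [446.1 132.7 104.8] rot [-3.139 -0.005  2.83 ] w 17.86 F [ 0.1 -0.5 -0.7] t 10.22
turn [-0.03 -0.04  0.04] shift now [ -4.56 -12.25   0.07] shift after turn [ -4.62 -12.23   0.05]
```

```bash
python3 chk.py; python3 -m crank '[[[-0.15,-0.4,0,0,-0.03,0],[-0.19,-0.5,0,0,0,0.04],[-0.19,-0.5,0,0,0,0],[-0.19,-0.5,0,0,0,0],[-0.19,-0.5,0,0,0,0],[-0.19,-0.5,0,0,0,0],[-0.19,-0.5,0,0,0,0],[-0.19,-0.5,0,0,0,0],[-0.19,-0.5,0,0,0,0],[-0.19,-0.5,0,0,0,0],[-0.19,-0.5,0,0,0,0],[-0.19,-0.5,0,0,0,0]]]'; python3 go.py 463.6 -259 103.2 2.825
```

```text
band px (array([314. , 286.4]), np.int32(1811)) tail px (array([313.9, 127.5]), np.int32(1799)) w 17.43
clock: 11.27
eef_pos: [446.5, -74.8, 100.0]
tool_rot: [-3.128, -0.014, 2.819]
force: [0.8, -0.5, -1.0]
width: 17.7
pos [446.5 -74.8 100. ] rot [-3.128 -0.014  2.819] w 17.68 F [ 0.8 -0.5 -1. ] t 11.27
turn [-0.13 -0.14 -0.06] shift now [-2.49 -5.64 -0.06] shift after turn [-2.45 -5.66 -0.11]
```

```bash
python3 -m crank '[[[-0.22,-0.5,-0.05,-0.06,-0.06,-0.03],[-0.22,-0.5,-0.02,-0.06,-0.06,0],[-0.22,-0.5,-0.02,0,0,0],[-0.22,-0.5,-0.02,0,0,0],[-0.22,-0.5,-0.02,0,0,0],[-0.22,-0.5,-0.02,0,0,0],[-0.22,-0.5,-0.02,0,0,0],[-0.22,-0.5,-0.02,0,0,0],[-0.2,-0.45,-0.02,0,0,0],[-0.15,-0.3,0,0,0,0],[-0.05,-0.12,0,0,0,0],[0,0,0,0,0,0]]]'; python3 go.py 463.6 -259 103.2 2.825
```

```text
clock: 12.27
eef_pos: [451.2, -250.4, 99.7]
tool_rot: [-3.137, -0.016, 2.81]
force: [-0.0, 0.3, -1.6]
width: 17.9
pos [ 451.2 -250.4   99.7] rot [-3.137 -0.016  2.81 ] w 17.88 F [-0.   0.3 -1.6] t 12.27
turn [-0.05 -0.16 -0.14] shift now [-0.48 -0.14 -0.12] shift after turn [-0.48 -0.14 -0.12]
```

```bash
python3 -m crank '[[[-0.2,-0.05,-0.06,-0.03,-0.08,-0.07],[-0.2,-0.05,-0.06,-0.02,-0.08,-0.07],[-0.08,-0.03,0,0,0,0],[0,0,0,0,0,0],[0,0,0,0,0,0]]]'; python3 go.py 463.6 -259 103.2 2.825
python3 - <<'E'
from cell import ctrl
from h import *;import pickle
for n in("top","scene"):
    p=ctrl.get_image(n);pickle.dump(p,open(n+"f.pkl","wb"))
    v=p["color"][100:260,400:560] if n=="top" else p["color"][200:330,120:280]
    cv2.imwrite(f"pics/{n}f.png",cv2.resize(v[:,:,::-1],None,fx=3,fy=3,interpolation=cv2.INTER_CUBIC))
a,b=[cv2.imread(f"pics/{n}f.png") for n in("top","scene")]
cv2.imwrite("pics/f.png",cv2.resize(np.hstack([a[:390],b]),(800,325)))
E
```

```text
clock: 12.68
eef_pos: [465.0, -255.9, 103.2]
tool_rot: [3.139, 0.001, 2.831]
force: [-0.5, -0.2, -1.5]
width: 17.6
pos [ 465.  -255.9  103.2] rot [3.139e+00 1.000e-03 2.831e+00] w 17.55 F [-0.5 -0.2 -1.5] t 12.68
turn [0.03 0.01 0.06] shift now [ 0.01 -0.11  0.  ] shift after turn [ 0.01 -0.11  0.  ]
```

View pics/f.png

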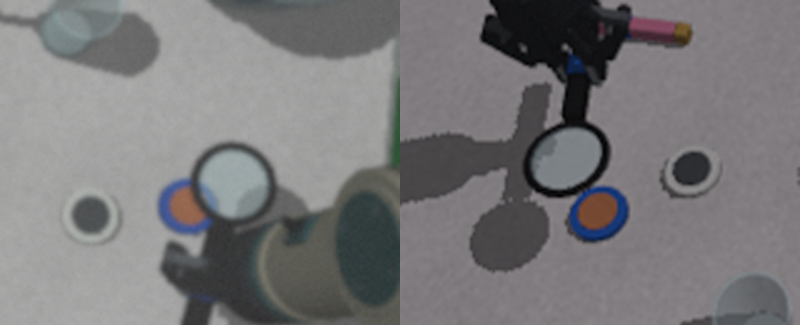

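```bash
cat > lens.py <<'E'
from h import *;import pickle
from scipy.optimize import minimize
from scipy.ndimage import map_coordinates,gaussian_filter
P={n:pickle.load(open(n+"f.pkl","rb")) for n in("top","scene")}
G={n:gaussian_filter(cv2.cvtColor(p["color"],cv2.COLOR_RGB2GRAY).astype(float),.7) for n,p in P.items()}
a=np.linspace(0,2*np.pi,120,endpoint=False)
def pr(p,X):
    c=p["camera_matrix"]@(p["R"]@X.T+p["t"][:,None]);return c[:2]/c[2]
def cost(x,ns,r=35.5):
    X=np.c_[x[0]+r*np.cos(a),x[1]+r*np.sin(a),0*a+x[2]];e=0
    for n in ns:
        u=pr(P[n],X);e+=map_coordinates(G[n],[u[1],u[0]],order=1).mean()
    return e
def fit(ns,x0,z=None):
    f=lambda x:cost(np.r_[x[:2],z] if z else x,ns)
    r=minimize(f,x0[:2] if z else x0,method="Nelder-Mead",options=dict(xatol=.05,fatol=1e-3,initial_simplex=None));return r.x.round(1),round(r.fun,1)
x0,e=tri(P["top"],(493.2,172.8),P["scene"],(186.8,263.6));print("tri",x0,e)
print("joint",fit(["top","scene"],x0))
for n in P: print(n,fit([n],x0,122.8))
E
python3 lens.py; python3 go.py 463.6 -259 103.2 2.825; python3 chk.py pics/wf.png
```

```text
tri [ 556.72870836 -284.57664545  122.54679669] 1.5174646985084785
joint (array([ 554.1, -285.1,  122.1]), np.float64(104.6))
top (array([ 554.2, -284.7]), np.float64(74.5))
scene (array([ 554.4, -285.1]), np.float64(30.1))
pos [ 464.8 -255.9  103.2] rot [3.139e+00 1.000e-03 2.831e+00] w 17.57 F [ 0.3  0.4 -0.7] t 12.78
turn [0.03 0.01 0.06] shift now [ 0.01 -0.11  0.  ] shift after turn [ 0.01 -0.11  0.  ]
band px (array([313.9, 286.4]), np.int32(1807)) tail px (array([314.1, 127.4]), np.int32(1793)) w 17.68
```

View pics/wf.png

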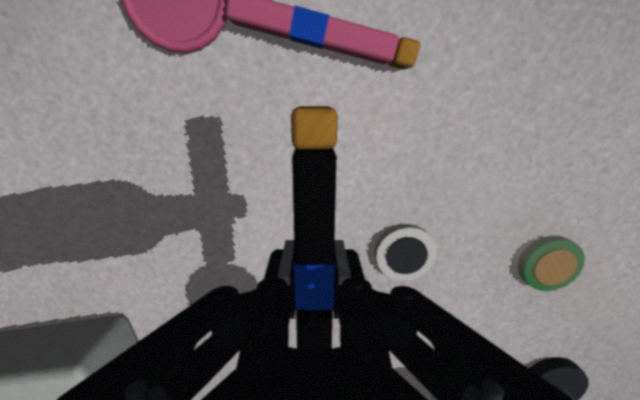

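```bash
python3 -m crank '[[[0,-0.12,-0.01,0.02,0,0],[0,0,0,0,0,0],[0,0,0,0,0,0]]]'; python3 go.py 463.9 -259.2 103.4 2.831
python3 - <<'E'
from cell import ctrl
import pickle
for n in("top","scene"): pickle.dump(ctrl.get_image(n),open(n+"f.pkl","wb"))
E
python3 lens.py
```

```text
clock: 13.08
eef_pos: [463.2, -259.3, 103.5]
tool_rot: [3.141, -0.0, 2.831]
force: [-0.5, 0.6, -2.2]
width: 17.9
pos [ 463.2 -259.3  103.5] rot [ 3.141 -0.     2.831] w 17.91 F [-0.5  0.6 -2.2] t 13.08
turn [ 0. -0.  0.] shift now [-0.02  0.01  0.  ] shift after turn [-0.02  0.01  0.  ]
tri [ 556.72870836 -284.57664545  122.54679669] 1.5174646985084785
joint (array([ 552.2, -288.6,  122.1]), np.float64(104.0))
top (array([ 552.4, -288. ]), np.float64(74.7))
scene (array([ 552.2, -288.6]), np.float64(29.3))
```

```bash
python3 -m crank '[[[-0.03,0.01,0,0,0,0],[0,0,0,0,0,0],[0,0,0,0,0,0],[0,0,0,0,0,0]]]'; python3 go.py 463.9 -259.2 103.4 2.831; python3 -m crank '[[[0,0,0,0,0,0],[0,0,0,0,0,0],[0,0,0,0,0,0],[0,0,0,0,0,0],[0,0,0,0,0,0],[0,0,0,0,0,0],[0,0,0,0,0,0],[0,0,0,0,0,0],[0,0,0,0,0,0],[0,0,0,0,0,0],[0,0,0,0,0,0],[0,0,0,0,0,0]]]'; python3 go.py 463.9 -259.2 103.4 2.831
```

```text
clock: 13.52
eef_pos: [464.2, -259.4, 103.5]
tool_rot: [3.141, -0.0, 2.831]
force: [-0.0, 0.1, -1.0]
width: 18.0
pos [ 464.2 -259.4  103.5] rot [ 3.141 -0.     2.831] w 17.97 F [-0.   0.1 -1. ] t 13.52
turn [ 0. -0.  0.] shift now [0.01 0.   0.  ] shift after turn [0.01 0.   0.  ]
clock: 14.52
eef_pos: [464.2, -259.3, 103.4]
tool_rot: [3.141, -0.0, 2.831]
force: [0.3, 0.4, -1.0]
width: 17.8
pos [ 464.2 -259.3  103.4] rot [ 3.141 -0.     2.831] w 17.81 F [ 0.3  0.4 -1. ] t 14.52
turn [ 0. -0.  0.] shift now [0.01 0.   0.  ] shift after turn [0.01 0.   0.  ]
```

Rock steady. Another 1.7 s of hold, then a last check.

```bash
python3 -m crank '[[[0,0,0,0,0,0],[0,0,0,0,0,0],[0,0,0,0,0,0],[0,0,0,0,0,0],[0,0,0,0,0,0],[0,0,0,0,0,0],[0,0,0,0,0,0],[0,0,0,0,0,0],[0,0,0,0,0,0],[0,0,0,0,0,0],[0,0,0,0,0,0],[0,0,0,0,0,0]]]';python3 -m crank '[[[0,0,0,0,0,0],[0,0,0,0,0,0],[0,0,0,0,0,0],[0,0,0,0,0,0],[0,0,0,0,0,0],[0,0,0,0,0,0],[0,0,0,0,0,0],[0,0,0,0,0,0]]]'
python3 - <<'E'
from cell import ctrl
from h import *
import pickle
for n in("top","scene"): pickle.dump(ctrl.get_image(n),open(n+"f.pkl","wb"))
s=pickle.load(open("scenef.pkl","rb"));print("scene copper/collar px now",blob(s,(200,286,28,26),*COP)[0],blob(s,(312,311,20,24),*RED)[0])
E
python3 lens.py; python3 chk.py
```

```text
clock: 15.52
eef_pos: [464.1, -259.3, 103.4]
tool_rot: [3.141, -0.0, 2.831]
force: [1.3, -0.5, -1.0]
width: 17.5
clock: 16.18
eef_pos: [464.2, -259.3, 103.5]
tool_rot: [3.141, -0.0, 2.831]
force: [0.6, 0.2, -0.6]
width: 18.4
scene copper/collar px now [198.5304878  284.06707317] [311.61616162 309.43434343]
tri [ 556.72870836 -284.57664545  122.54679669] 1.5174646985084785
joint (array([ 553.2, -288.5,  122. ]), np.float64(103.0))
top (array([ 553.6, -288. ]), np.float64(73.8))
scene (array([ 553.4, -288.4]), np.float64(29.3))
band px (array([313.9, 286.4]), np.int32(1808)) tail px (array([314.1, 127.4]), np.int32(1796)) w 17.66
```

```bash
python3 -c "
from cell import ctrl;print(ctrl.finish_job())"
```

```text
the job is handed in; nothing more can be done
None
```

The loupe is held level and centred over the copper disc in the blue holder, at the collar's height. I handed the job in at about 16 s with it still in the gripper.

- **Grip:** I closed the jaws in small steps only until they met the 18 mm handle, commanding about 17.4 mm. There is no grip-force reading, so staying under 20 N is inferred from that small squeeze, not measured. The loupe did not slip: its band and tail stayed within 0.2 px in the wrist picture.
- **Position:** Two cameras put the lens at (553.2, -288.5) mm, against the disc at (553.6, -288.5) mm.
- **Height:** The lens measured about 122.0 mm by camera and about 123.0 mm from the arm's pose. The collar came out at about 122.9 mm; single-view pairs gave 121–124 mm, and a first rough estimate of 113.8 mm was set aside. The remaining doubt is 1–2 mm.
- **Stillness:** The pose moved by 0.1 mm or less over more than 2.5 s of holding.
- **Surroundings:** In the scene picture the blue sample had not moved and the collar was within 0.1 px of where it was. I did not re-measure the other objects at the end. The force readings showed only the loupe's weight.

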